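# True a flywheel with a dial gauge

## Robot

A 6-joint arm with a two-finger parallel gripper is mounted at the origin on a cart in front of the work surface, level with it; the furniture and walls round the work are solid. World frame = base frame: x ahead of the robot, y to its left, z up, the work surface at z = 0. Lengths are in m, angles in rad, forces in N, time in s.
With the tool pointing down it reaches from about 0.35 to 0.775 m from the base axis. Payload 7.3 kg.
Tool frame: the origin (TCP) lies midway between the tips of the shut fingers; the grasp point (between the pads) lies 19 mm behind it; z points along the fingers, y is the line along which they close (so a half turn about z gives the same grasp; the last joint's range is limited). The gripper opens to 92 mm and grips with 3 to 60 N. Pads are 19 mm wide; open, the fingers measure 130 mm over their backs; the gripper's body (75 mm by 190 mm) begins 47 mm behind the grasp point.
Start: joints at [0.985, 0.342, 1.524, -0, 1.275, -0.146], TCP at [0.224, 0.475, 0.227] pointing down, gripper open.
Joint ranges: [-2.53, 2.53], [-0.77, 2.02], [0.04, 2.7], [-1, 4.14], [0.28, 2.66], [-3.11, 3.11]. Speed limits (rad/s): [2.57, 2.57, 3.14, 3.14, 3.14, 3.14].

## Interface

Orientations are given as [roll, pitch, yaw] about the fixed x, y, z axes, in that order (R = Rz(yaw) Ry(pitch) Rx(roll)).
In Python, from cell import monitor, vision, workorder gives the robot as it stands.
- The arm moves only by the tool move_arm, never from a script. Its argument "rows" is a list of rows, each a list of 5 numbers: the shift along the world's x, y, z in mm, then the turn about the world's z in rad, then the closure, from -1 (fully open) to 1 (shut). A call has 1 to 12 rows; each row shifts and turns the commanded pose from where the row before left it; what a row does not reach is not made up. A row lasts 1/10 s, in which the tool goes at most 50 mm and 8.59 degrees, less where a joint would pass 70% of its speed; a pose out of reach is approached as far as the arm can. A call is refused whole if a number of a shift passes 50 or a number of a turn 0.15, either way. A call with a gripper value outside its range is refused whole. The fingers move at their own pace and stop on an object; "newtons" is the grip in N (left out, the last holds). Time passes only in rows, so rows that do not move let the fingers close. It gives the time, the measured TCP pose, the force, the opening and the grip force at its end, in the units of the state.
- monitor.observe(): the state, without advancing time (a new reading comes with each control period).
- vision.read_camera(name): name is "scene" or "top" or "wrist"; returns the picture (400x640x3 uint8, red, green, blue); there is no depth.
- vision.get_calibration(name): a dict with "K" (3x3 intrinsics, pixels), "k1" (the pictures are not rectified: a ray, as slopes to the right and down, at radius r is drawn at 1 + k1 r^2 times it, then the intrinsics apply), "T" (4x4, takes a point from camera to world coordinates); the wrist camera has in their place "mount" (4x4, takes a point from camera to tool coordinates, whose origin is the TCP and whose axes are the flange's). Camera axes: x right, y up, looking along -z (the intrinsics and any distortion apply to the point x, -y, -z); pixel columns grow to the right and rows downward; lengths in m; the calibration is good to about 2 mm. A picture is of the moment at which its call begins: read the wrist's pose just before it. get_calibration takes no time and is no camera call.
- workorder.hand_in(): hands the job in; it is judged then, once.
The state is a dict: "time": time; "qpos": joint angles; "qvel": joint speeds; "joint_efforts": joint torques, N m; "tool_pos": TCP position; "tool_rot": TCP orientation; "contact_force": force on the tool from outside, world axes, zero at the start; "torque": the same for the moment, N m; "opening": finger opening in m; "grip_force": force on a finger pad.
Only numpy, scipy, OpenCV 4.12 (cv2) and the standard library are available. Lean on these libraries where they do the work, as an engineer would, in place of code of your own. Each camera call takes 0.05 s, during which the arm holds its last target. There are 200 camera calls.

## Task

Slide the dial gauge up to the flywheel's rim until its sprung plunger is about half in, then crank the wheel by its knob through at least one whole turn and watch the needle to find the rim's high spot. Nudge the rim in at its high spot with the fingers, firmly but never hard, until the wheel runs true on its spindle; leave the gauge resting on the rim and the tools around it alone.

Things in the scene. Friction and masses are not known exactly. Their poses are not given: they have to be found in the camera images.
- spindle_axis (a point): point on the truing stand's fixed vertical spindle axis, 64 mm above the bench, level with the middle of the rim; z up, x from the spindle along the rail to the gauge. The stand is a grey casting, bolted down: a round foot 144 mm across under the wheel and a plate 84 mm wide with the gauge's rail, out to 212 mm from the axis
- gauge_post (a point): grip of the upright round steel post (17 mm thick, top 114 mm above the bench) on the dial gauge's carriage; the point is on its axis, 103 mm above the bench, x as the rail, away from the wheel. Pinch it from above and slide it along the rail. The carriage drags with about 5 N and stays where it is left
- knob_grip (a point): grip of the crank's black upright knob, 18 mm thick, 29 mm tall (top 118 mm above the bench), free to spin on its pin, 34 mm from the spindle axis; the point is on the knob's axis 110 mm above the bench. The crank arm below turns at 83 to 90 mm, the rim is 82 mm high: keep fingertips above 91 mm here. Turning takes about 3 N at the knob
- flywheel: mounting of the steel flywheel: origin on the spindle axis at bench height, z up; it turns with the crank and its pose does not show where the wheel stands. The wheel's rim is 120 mm across, its outside upright from 46 to 82 mm above the bench; it is nipped by the centre nut off the axis by 3.5 to 5 mm in an unknown direction, and turns with the crank without slipping
- mandrel (a joint): turn of the crank, rad, anticlockwise from above positive; starts within 0.4 of 0, has three whole turns either way, stays where it is left (friction 0.08 N m)
- runout (a joint): how far the wheel's centre stands from the spindle axis towards its high spot, m; 0 true, negative pushed past true; it does not tell the direction. The gauge shows twice this per turn. The wheel creeps only along this direction, when its rim is pressed towards the axis at or near the high spot with about 9 to 12 N, and stays put when let go
- gauge (a joint): travel of the gauge carriage along the rail towards the wheel, m: 0 fully back, 0.046 at most; starts between 0 and 0.008; the plunger would meet a true rim at 0.016, and each further mm presses it in 1 mm
- plunger (a joint): how far the gauge's sprung plunger is pressed in, m: 0 free, 0.028 bottomed, which harms it; it pushes with 0.8 N (free) to 2.2 N and follows the rim in and out as it turns
- needle (a joint): the gauge's needle, rad: 0 with the plunger free, when it points along the rail to the wheel; one full turn clockwise from above (6.28) for the full 28 mm; it reads higher the nearer the rim stands to the gauge
- sanding_block: brown sanding block 68 x 107 x 28 mm lying at the front right of the stand; origin under its middle; leave alone
- flux_tin: round tin with a red lid, 71 mm across, 32 mm high, behind the stand; origin under its middle; leave alone
- side_cutters: pair of cutters with red grips, 68 x 156 x 13 mm, lying flat behind the stand; origin under its middle; leave alone
- dial (a point): centre of the dial gauge's white round face, which looks up, 54 mm across, 75 mm above the bench, on the carriage 44 mm from the post towards the wheel; the gauge's plunger sticks out of it level towards the spindle, its ball tip 75 mm from this centre when free, 63 mm above the bench

How it is judged:
By the outcome, as a careful person would: the job done as asked, in the order asked, and still so for the second after the job is handed in, with the robot touching nothing.
It also fails if it takes over 67 s, if anything falls off the work surface, if the arm or the gripper's body presses on something with over 40 N, if the wrist force passes 120 N, or if a joint passes its speed limit or range.

## Working session

There is one attempt and no reset: what is moved stays moved. The work goes in short steps, Python scripts to look and compute and a tool call to move; the robot and the scene stay as the last step left them, time stands still between calls to the robot, and variables do not carry over. Pictures are saved under pics/ and viewed, at most 10 in all, crops included, and the job is handed in when it is done.

Besides the shell and the picture viewer there is one more tool, called after "Emit:" as name(argument=value, ...), one argument or row to a line, values as JSON. move_arm: Moves the arm, as the interface text tells. Its arguments: {"type":"object","properties":{"rows":{"type":"array","items":{"type":"array","items":{"type":"number"}}},"newtons":{"type":"number"}},"required":["rows"]}

```bash
mkdir -p pics; ls; cat > h.py <<'E'
import numpy as np, cv2
from cell import monitor, vision, workorder
from scipy.spatial.transform import Rotation as R
def cam(name):
    c=vision.get_calibration(name); s=monitor.observe()
    if 'T' in c: T=np.array(c['T'])
    else:
        W=np.eye(4);W[:3,3]=s['tool_pos'];r=np.array(s['tool_rot'])
        W[:3,:3]=R.from_euler('xyz',r).as_matrix() if r.size==3 else r
        T=W@np.array(c['mount'])
    return np.array(c['K']),c['k1'],T
def shot(name,f=None):
    c=cam(name); im=vision.read_camera(name)
    if f: cv2.imwrite('pics/'+f,im[:,:,::-1])
    return im,c
def ray(c,u,v,z):
    K,k1,T=c
    p=cv2.undistortPoints(np.array([[[u,v]]],float),K,np.array([k1,0,0,0,0]))[0,0]
    d=T[:3,:3]@np.array([p[0],-p[1],-1]);o=T[:3,3]
    return (o+d*(z-o[2])/d[2])
def proj(c,P):
    K,k1,T=c
    q=T[:3,:3].T@(np.array(P)-T[:3,3]);x,y=q[0]/-q[2],-q[1]/-q[2];f=1+k1*(x*x+y*y)
    return K[0,0]*x*f+K[0,2],K[1,1]*y*f+K[1,2]
E
python3 - <<'E'
from h import *
print(monitor.observe())
for n in('scene','top'):
    im,c=shot(n,n+'0.png');print(n,c[2].round(3).tolist(),c[0].tolist(),c[1])
print(vision.get_calibration('wrist'))
E
```

```text
pics
{'time': 0.0, 'qpos': array([ 9.85023694e-01,  3.42750086e-01,  1.52501775e+00,  1.19948618e-05,
        1.27541138e+00, -1.46006276e-01]), 'qvel': array([-8.64678483e-05, -1.30264959e-03,  4.93646517e-04,  1.97125582e-05,
        7.96113169e-04,  3.99322119e-04]), 'joint_efforts': array([-7.75753870e-04, -4.31237733e+01, -2.44214952e+01,  7.16699171e-02,
        5.59849106e-02, -1.13953890e-04]), 'tool_pos': array([0.22325691, 0.47471009, 0.22603051]), 'tool_rot': array([-3.14002464e+00, -2.42173378e-04,  2.70182261e+00]), 'contact_force': array([ 0.51217075, -0.42472447, -0.48172223]), 'torque': array([ 0.01021902, -0.05016082, -0.03827924]), 'grip_force': 0.0, 'opening': 0.0920018290139669}
scene [[-0.813, 0.426, -0.398, 0.254], [-0.582, -0.587, 0.563, 0.4], [0.006, 0.689, 0.725, 0.727], [0.0, 0.0, 0.0, 1.0]] [[371.4087152773886, 0.0, 314.59069494365326], [0.0, 371.4087152773886, 202.64562630678884], [0.0, 0.0, 1.0]] -0.03721559444322431
top [[0.012, 0.993, -0.121, 0.499], [-0.999, 0.017, 0.039, -0.074], [0.04, 0.12, 0.992, 0.948], [0.0, 0.0, 0.0, 1.0]] [[389.3324280030829, 0.0, 319.6643207672632], [0.0, 389.3324280030829, 206.7569886028691], [0.0, 0.0, 1.0]] -0.07705656183851411
{'K': array([[300.47281013,   0.        , 317.54859366],
       [  0.        , 300.47281013, 200.82926412],
       [  0.        ,   0.        ,   1.        ]]), 'k1': -0.03302192881978511, 'mount': array([[ 1.42180324e-04,  9.58449673e-01,  2.85261642e-01,
         7.83301285e-02],
       [ 9.99999430e-01, -4.38266391e-04,  9.74109366e-04,
        -1.31367599e-04],
       [ 1.05865539e-03,  2.85261340e-01, -9.58449189e-01,
        -1.57383011e-01],
       [ 0.00000000e+00,  0.00000000e+00,  0.00000000e+00,
         1.00000000e+00]])}
```

View pics/top0.png

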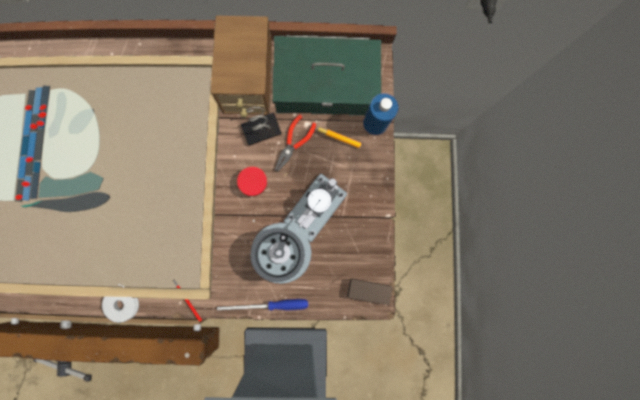

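View pics/scene0.png

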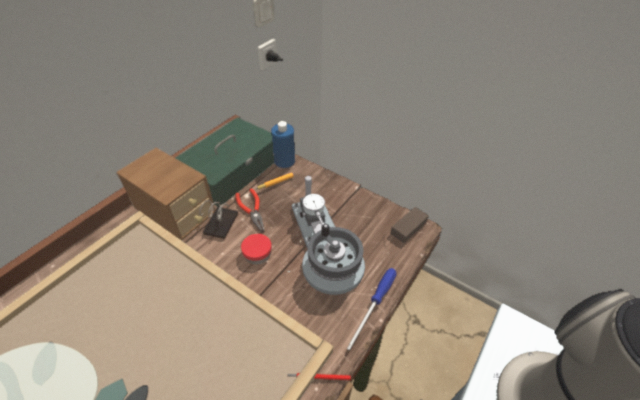

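```bash
python3 - <<'E'
from h import *
for n,d,w,p in(('top',(319,200),(280,250),(333,183)),('scene',(314,204),(336,250),(308,180))):
    im=cv2.imread(f'pics/{n}0.png');c=cam(n)
    m=((im.min(2)>200)).astype(np.uint8);k,l,s,ce=cv2.connectedComponentsWithStats(m)
    i=min(range(1,k),key=lambda i:np.hypot(*(ce[i]-d))+ (99 if s[i,4]<50 else 0));print(n,ce[i],s[i],'dial',ray(c,*ce[i],.075).round(4))
    print('wheel',ray(c,*w,.082).round(3),'post',ray(c,*p,.114).round(3))
    x,y=(int(v) for v in ((d[0]+w[0])/2,(d[1]+w[1])/2)); cr=im[y-60:y+60,x-60:x+60]
    cv2.imwrite(f'pics/{n}0c.png',cv2.resize(cr,(480,480),interpolation=cv2.INTER_CUBIC));print(x-60,y-60)
a=cv2.imread('pics/top0c.png');b=cv2.imread('pics/scene0c.png');o=np.hstack([a,b]);cv2.imwrite('pics/c0.png',cv2.resize(o,(800,400)))
E
```

```text
top [319.30357143 200.22193878] [308 190  23  22 392] dial [ 0.6199 -0.1075  0.075 ]
wheel [ 0.507 -0.022  0.082] post [ 0.653 -0.135  0.114]
239 165
scene [313.17928287 201.33864542] [303 194  21  16 251] dial [ 0.6164 -0.1069  0.075 ]
wheel [ 0.489 -0.013  0.082] post [ 0.647 -0.127  0.114]
265 167
```

View pics/c0.png

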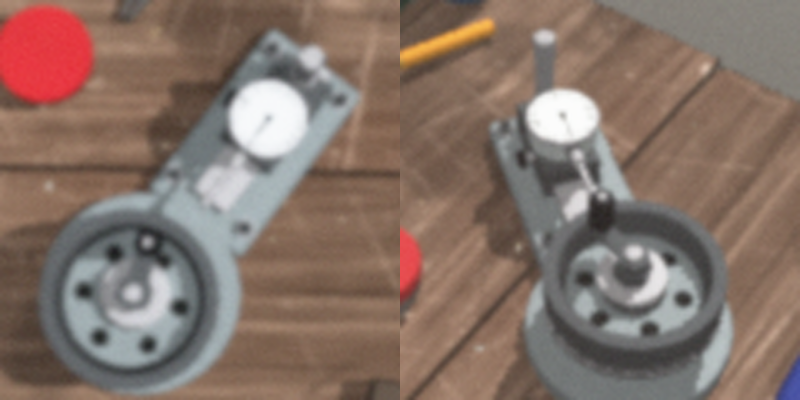

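```bash
python3 - <<'E'
from h import *
ct,cs=cam('top'),cam('scene')
for n,a,b in(('nut',(278.9,252.6),(335.2,243.5)),('knob',(283.7,237),(325.3,226.1)),('post',(332.9,182.1),(307.9,178.1)),('dial',(319.3,200.2),(313.2,201.3))):
    A=[];B=[]
    for c,p in((ct,a),(cs,b)):
        o=c[2][:3,3];d=ray(c,*p,0)-o;d/=np.linalg.norm(d);M=np.eye(3)-np.outer(d,d);A.append(M);B.append(M@o)
    print(n,np.linalg.solve(sum(A),sum(B)).round(4))
c=np.array
d=c([.6182,-.1072])
E
```

```text
nut [ 0.4989 -0.021   0.0893]
knob [ 0.5325 -0.0318  0.1134]
post [ 0.6549 -0.1361  0.1092]
dial [ 0.6191 -0.1083  0.0726]
```

Emit:
move_arm(
  rows=[
    [24,-34,0,-0.02,-1],
    [24,-34,0,-0.02,-1],
    [24,-34,0,-0.02,-1],
    [24,-34,0,-0.02,-1],
    [24,-34,0,-0.02,-1],
    [24,-34,0,-0.02,-1],
    [24,-34,0,-0.02,-1],
    [24,-34,0,-0.02,-1],
    [24,-34,0,-0.02,-1],
    [24,-34,0,-0.02,-1],
    [24,-34,0,0,-1],
    [24,-34,0,0,-1],
  ],
)

```text
time: 1.3
tool_pos: [0.5121, 0.0654, 0.2265]
tool_rot: [-3.141, -0.001, 2.502]
contact_force: [0.5, 1.1, 1.0]
opening: 0.0918
grip_force: 0.0
```

Emit:
move_arm(
  rows=[
    [28,-40,0,0,-1],
    [28,-40,0,0,-1],
    [28,-40,0,0,-1],
    [28,-40,0,0,-1],
    [29,-40,0,0,-1],
    [0,0,0,0,-1],
  ],
)

```text
time: 1.9
tool_pos: [0.6541, -0.1386, 0.2239]
tool_rot: [-3.14, -0.001, 2.497]
contact_force: [-0.6, 0.1, 0.2]
opening: 0.0917
grip_force: 0.0
```

```bash
python3 - <<'E'
from h import *
im,c=shot('wrist','w1.png');print(monitor.observe()['tool_pos'],monitor.observe()['tool_rot'])
for P in((.6549,-.1361,.114),(.6185,-.1075,.075),(.499,-.021,.09)):print(np.round(proj(c,P)))
E
```

```text
[ 0.65291843 -0.13574025  0.22431087] [-3.14059863e+00 -2.43451021e-03  2.49821910e+00]
[321. 199.]
[322. 144.]
[320. -32.]
```

View pics/w1.png

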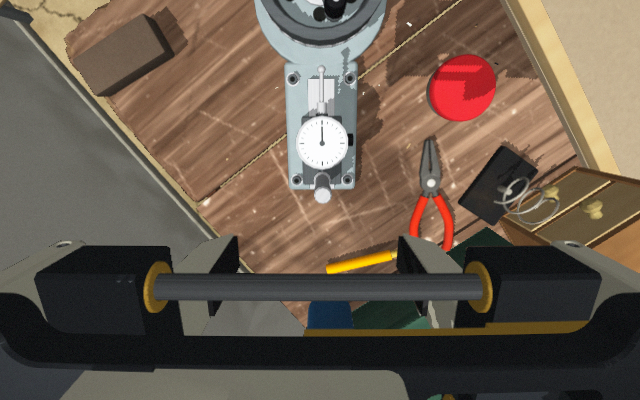

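Emit:
move_arm(
  rows=[
    [0,1,-35,0,-1],
    [0,0,-35,0,-1],
    [0,0,-35,0,-1],
    [0,0,-35,0,0],
    [0,0,0,0,1],
    [0,0,0,0,1],
    [0,0,0,0,1],
    [0,0,0,0,1],
    [0,0,0,0,1],
  ],
  newtons=20,
)

```text
time: 2.85
tool_pos: [0.6532, -0.1321, 0.0885]
tool_rot: [3.141, 0.003, 2.502]
contact_force: [0.3, 0.6, -0.2]
opening: 0.0482
grip_force: 0.0
```

```bash
python3 - <<'E'
from h import *
print(monitor.observe()['tool_pos'],monitor.observe()['grip_force'],monitor.observe()['opening'])
im,c=shot('wrist','w2.png')
E
```

```text
[ 0.65324445 -0.13210878  0.08850086] 0.0 0.04817679730466155
```

Emit:
move_arm(
  rows=[
    [0,0,-3,0,1],
    [0,0,0,0,1],
    [0,0,0,0,1],
    [0,0,0,0,1],
    [0,0,0,0,1],
    [0,0,0,0,1],
  ],
)

```text
time: 3.5
tool_pos: [0.6525, -0.1319, 0.0836]
tool_rot: [-3.142, -0.0, 2.502]
contact_force: [0.1, -0.5, -1.2]
opening: 0.0163
grip_force: 20.0
```

Emit:
move_arm(
  rows=[
    [-2,1.5,0,0,1],
    [-2,1.5,0,0,1],
    [-2,1.5,0,0,1],
    [-2,1.5,0,0,1],
    [-2,1.5,0,0,1],
    [-2,1.5,0,0,1],
    [-2,1.5,0,0,1],
    [-2,1.5,0,0,1],
    [-2,1.5,0,0,1],
    [-2,1.5,0,0,1],
    [0,0,0,0,1],
  ],
)

```text
time: 4.6
tool_pos: [0.6331, -0.1176, 0.0836]
tool_rot: [3.141, 0.002, 2.502]
contact_force: [3.3, -2.6, -3.0]
opening: 0.0162
grip_force: 20.0
```

```bash
python3 - <<'E'
from h import *
s=monitor.observe();print(s['tool_pos'],s['contact_force'])
im,c=shot('wrist','w2.png')
print(proj(c,(.6185-.02,-.1075+.015,.075)))
E
```

```text
[ 0.63309725 -0.11761949  0.08362512] [ 3.32121719 -2.59210724 -3.02868567]
(np.float64(317.581494181694), np.float64(177.15648106048786))
```

View pics/w2.png

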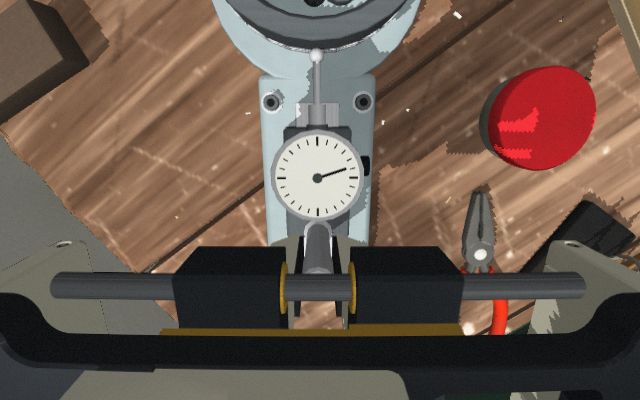

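Emit:
move_arm(
  rows=[
    [-1.6,1.2,0,0,1],
    [-1.6,1.2,0,0,1],
    [-1.6,1.2,0,0,1],
    [0,0,0,0,1],
    [0,0,0,0,-0.5],
    [0,0,0,0,-0.5],
    [0,0,0,0,-0.5],
    [0,0,0,0,-0.5],
    [0,0,25,0,-0.5],
    [0,0,40,0,-0.5],
  ],
)

```text
time: 5.65
tool_pos: [0.6259, -0.1127, 0.1467]
tool_rot: [-3.14, -0.006, 2.502]
contact_force: [0.9, 0.9, -0.3]
opening: 0.0597
grip_force: 0.0
```

```bash
cat >> h.py <<'E'
U=np.array([.803,-.596])
def needle(name='wrist',f=None,near=None):
    im,c=shot(name,f); g=im.min(2)
    sat=im.max(2).astype(int)-g
    m=((g>165)&(sat<40)).astype(np.uint8)
    k,l,s,ce=cv2.connectedComponentsWithStats(cv2.morphologyEx(m,cv2.MORPH_CLOSE,np.ones((3,3))))
    near=near if near is not None else (.6185-.025,-.1075+.019,.075)
    p=np.array(proj(c,near)); 
    i=min(range(1,k),key=lambda i:np.hypot(*(ce[i]-p))+(999 if s[i,4]<150 else 0))
    x0,y0,w,h=s[i,:4]
    pts=np.argwhere(l==i)[:,::-1].astype(np.int32); hull=cv2.convexHull(pts); M=cv2.moments(hull)
    C=ray(c,M['m10']/M['m00'],M['m01']/M['m00'],.075)[:2]
    # resample the face on the dial plane: angle clockwise from wheel direction
    a=np.radians(np.arange(0,360,1.)); r=np.arange(.006,.0165,.0005)
    V=np.array([U[1],-U[0]])  # clockwise from above of -U direction
    V=np.array([-U[1],U[0]])
    prof=[]
    for t in a:
        d=-U*np.cos(t)+V*np.sin(t)
        q=[proj(c,(*(C+d*x),.075)) for x in r]
        mp=np.array(q,np.float32)[None]
        prof.append(cv2.remap(g,mp[...,0],mp[...,1],cv2.INTER_LINEAR).mean())
    prof=255-np.array(prof); prof=np.clip(prof-np.median(prof)-15,0,None)
    pk=np.argmax(np.convolve(np.r_[prof,prof,prof],np.ones(9),'same')[360:720]);d=(np.arange(360)-pk+180)%360-180
    wt=prof*(abs(d)<20); th=(pk+(wt*d).sum()/max(wt.sum(),1e-6))%360
    return th, th/360*28, C, s[i,2:5], prof.max()
E
python3 - <<'E'
from h import *
print(monitor.observe()['tool_pos'])
print(needle('wrist','w3.png'),needle('top'))
E
```

```text
[ 0.62594005 -0.11272795  0.14667048]
(np.float64(351.15622238290354), np.float64(27.312150629781385), array([ 0.57333014, -0.08826783]), array([ 122,  226, 9982], dtype=int32), np.float64(75.42857142857144)) (np.float64(113.37305155875299), np.float64(8.817904010125233), array([ 0.58876066, -0.09368364]), array([ 26,  33, 463], dtype=int32), np.float64(12.999999999999986))
```

View pics/w3.png

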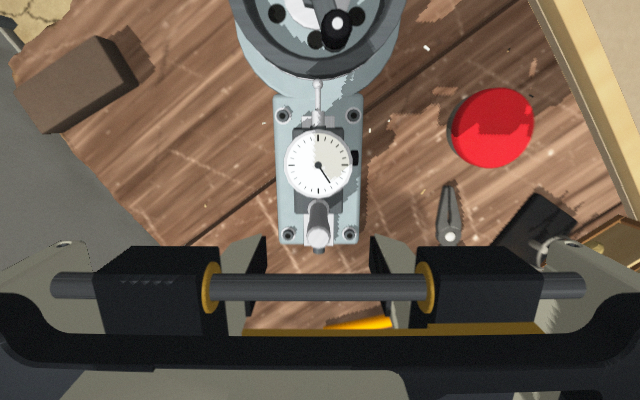

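```bash
cat > patch.py <<'E'
from h import *
D=np.array([.5935,-.0885])
def rd(name='wrist',C=D,f=None,im=None,c=None):
    if im is None: im,c=shot(name,f)
    g=cv2.cvtColor(im,cv2.COLOR_RGB2GRAY)
    n=np.arange(-88,89)*.00025; X,Y=np.meshgrid(n,n)   # patch up=-U, right=V
    V=np.array([-U[1],U[0]])
    mp=np.array([[proj(c,(*(C+V*x+U*y),.075)) for x in n] for y in n],np.float32)
    p=cv2.remap(g,mp[...,0],mp[...,1],cv2.INTER_CUBIC)
    th=60+ (np.percentile(p,10)*0)
    m=((p<(110 if name=='wrist' else 150))&(np.hypot(X,Y)<.019)).astype(np.uint8)
    k,l,s,ce=cv2.connectedComponentsWithStats(m)
    if k<2: return None,p
    i=1+np.argmax(s[1:,4]); b=(l==i).astype(np.uint8)
    dt=cv2.distanceTransform(b,cv2.DIST_L2,5); h=np.argwhere(dt>.8*dt.max()).mean(0)
    q=np.argwhere(b); e=q-h; r=np.hypot(*e.T); far=e[r>.7*r.max()].mean(0)
    a=np.degrees(np.arctan2(far[1],-far[0]))%360
    return (round(a,1),round(a/360*28,2),round(r.max()*.25,1),((h-88)*.25).round(1).tolist(),round(dt.max()*.25,1)),p
E
python3 - <<'E'
from patch import *
im=cv2.imread('pics/w3.png')[:,:,::-1];c=cam('wrist')
print(ray(c,318,164,.075),'knob',ray(c,338,24,.118),'post',ray(c,318,236,.114))
a,p=rd(im=im,c=c);print(a)
b,p2=rd('top','' or D);print(b)
cv2.imwrite('pics/p.png',cv2.resize(np.hstack([p,p2]),None,fx=2,fy=2))
E
```

```text
[ 0.60047558 -0.09161804  0.075     ] knob [ 0.53564566 -0.0293182   0.118     ] post [ 0.636346   -0.11845717  0.114     ]
(np.float64(147.0), np.float64(11.43), np.float64(11.1), [8.1, 1.5], np.float32(2.4))
None
```

View pics/p.png

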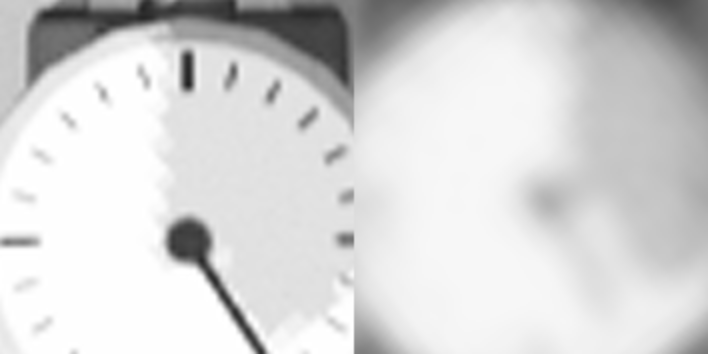

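```bash
sed -i 's/^D=.*/D=np.array([.5965,-.0888])/; s/^def rd(/def rd(*a,**k):\n    C=k.get("C",D); k["C"]=C\n    if k.get("im") is None: k["im"],k["c"]=shot(a[0] if a else "wrist",k.get("f"))\n    r,p=rd1(*a,**k)\n    if r: V=np.array([-U[1],U[0]]); k["C"]=C+V*r[3][1]*.001+U*r[3][0]*.001; r,p=rd1(*a,**k)\n    return r,p\ndef rd1(/' patch.py
```

Emit:
move_arm(
  rows=[
    [-23,20,35,0,-0.5],
    [-23,20,20,0,-0.5],
    [-23,21,0,0,-0.5],
    [-24,21,0,0,-0.5],
    [0,0,0,0,-0.5],
    [0,0,0,0,-0.5],
  ],
)

```text
time: 6.4
tool_pos: [0.5344, -0.031, 0.2034]
tool_rot: [-3.141, -0.0, 2.503]
contact_force: [0.3, -0.4, 0.6]
opening: 0.0688
grip_force: 0.0
```

```bash
python3 - <<'E'
from patch import *
print(monitor.observe()['tool_pos'])
im,c=shot('wrist','w4.png'); print(rd(im=im,c=c)[0])
for P in((.5325,-.0318,.118),(.499,-.021,.09)):print(np.round(proj(c,P)))
E
```

```text
[ 0.53436687 -0.03099157  0.20341796]
(np.float64(359.0), np.float64(27.92), np.float64(21.7), [5.4, 0.0], np.float32(13.2))
[316. 206.]
[304. 162.]
```

View pics/w4.png

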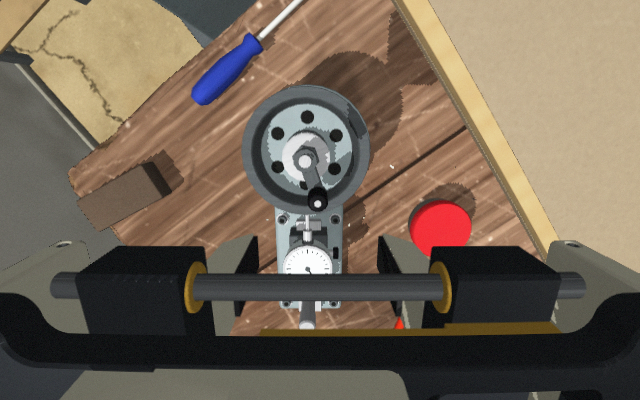

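```bash
python3 - <<'E'
from patch import *
c=cam('wrist'); print(ray(c,305,160,.09),ray(c,318,203,.118),ray(c,306,268,.075))
P=[]
for n in('top','scene'):
    im,c=shot(n,n+'4.png'); r,p=rd(n,im=im,c=c); print(n,r); u,v=map(int,proj(c,(*D,.075))); P.append(cv2.resize(p,(300,300)));P.append(cv2.resize(cv2.cvtColor(np.ascontiguousarray(im[v-50:v+50,u-50:u+50]),cv2.COLOR_RGB2GRAY),(300,300)))
cv2.imwrite('pics/p4.png',np.vstack([np.hstack(P[:2]),np.hstack(P[2:])]))
E
```

```text
[ 0.49876427 -0.01959879  0.09      ] [ 0.53153555 -0.02931132  0.118     ] [ 0.59257543 -0.0905784   0.075     ]
top (np.float64(154.5), np.float64(12.02), np.float64(24.6), [-5.1, -2.2], np.float32(6.0))
scene None
```

View pics/p4.png

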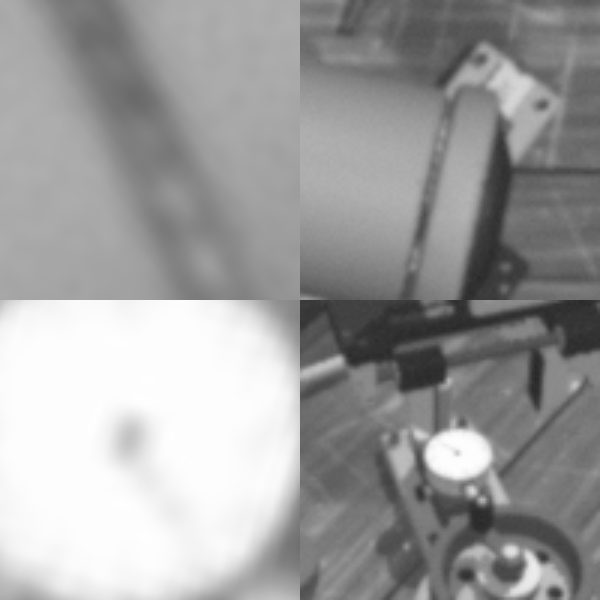

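Emit:
move_arm(
  rows=[
    [0,0,0,-0.149,-0.5],
    [0,0,0,-0.149,-0.5],
    [0,0,0,-0.149,-0.5],
    [0,0,0,-0.149,-0.5],
    [0,0,0,-0.149,-0.5],
    [0,0,0,-0.149,-0.5],
    [0,0,0,-0.149,-0.5],
    [0,0,0,-0.149,-0.5],
    [0,0,0,-0.149,-0.5],
    [0,0,0,-0.149,-0.5],
    [0,0,0,-0.149,-0.5],
    [0,0,0,-0.149,-0.5],
  ],
)

```text
time: 7.75
tool_pos: [0.5352, -0.0321, 0.2032]
tool_rot: [-3.141, 0.0, 0.707]
contact_force: [0.3, -1.0, -0.5]
opening: 0.0684
grip_force: 0.0
```

Emit:
move_arm(
  rows=[
    [0,0,0,-0.149,-0.5],
    [0,0,0,-0.149,-0.5],
    [0,0,0,-0.149,-0.5],
    [0,0,0,-0.149,-0.5],
    [0,0,0,-0.149,-0.5],
    [0,0,0,-0.149,-0.5],
    [0,0,0,-0.149,-0.5],
    [0,0,0,-0.149,-0.5],
    [-2,1,0,-0.149,-0.5],
    [0,0,0,0,-0.5],
    [0,0,0,0,-0.5],
  ],
)

```text
time: 8.85
tool_pos: [0.533, -0.0308, 0.2034]
tool_rot: [3.141, 0.0, -0.624]
contact_force: [-0.7, -0.2, 0.2]
opening: 0.069
grip_force: 0.0
```

```bash
python3 - <<'E'
from patch import *
s=monitor.observe();print(s['tool_pos'],s['tool_rot'],s['qpos'][5])
im,c=shot('wrist','w5.png'); r,p=rd(im=im,c=c);print(r)
for P in((.5315,-.0300,.118),(.4989,-.0203,.09),(*D,.075)):print(np.round(proj(c,P)))
E
```

```text
[ 0.5330235  -0.03080013  0.2033662 ] [ 3.14129642e+00  3.71132635e-04 -6.23761064e-01] 1.9933635425093257
(np.float64(147.1), np.float64(11.44), np.float64(16.4), [0.0, 0.0], np.float32(1.9))
[317. 207.]
[329. 230.]
[328. 101.]
```

View pics/w5.png

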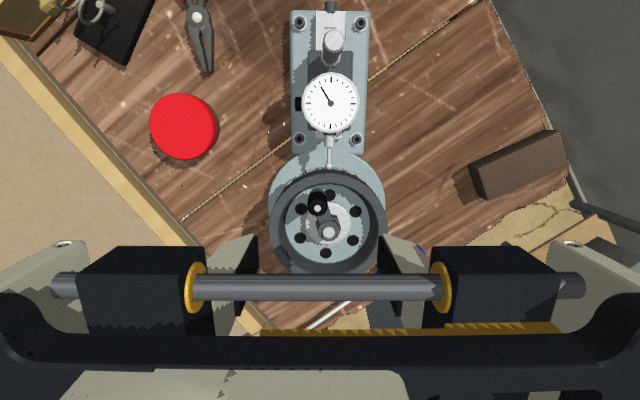

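Emit:
move_arm(
  rows=[
    [-1.5,1,-36,0,-0.5],
    [0,0,-36,0,-0.5],
    [0,0,-36,0,0.5],
    [0,0,0,0,1],
    [0,0,0,0,1],
    [0,0,0,0,1],
    [0,0,0,0,1],
    [0,0,0,0,1],
    [0,0,0,0,1],
    [0,0,0,0,1],
    [0,0,0,0,1],
  ],
  newtons=15,
)

```text
time: 10.0
tool_pos: [0.5317, -0.0294, 0.0966]
tool_rot: [-3.141, -0.001, -0.627]
contact_force: [-0.3, -0.9, 5.7]
opening: 0.0173
grip_force: 15.0
```

```bash
python3 - <<'E'
from patch import *
s=monitor.observe();print(s['tool_pos'],s['grip_force'],s['opening'])
print(rd()[0])
A=np.array([.499,-.0203])
t0=np.arctan2(-.0300+.0203,.5317-.499)
# 24-step ccw deltas
for i in range(24):
    a,b=t0+i*np.pi/12,t0+(i+1)*np.pi/12
    print([round(34*(np.cos(b)-np.cos(a)),1),round(34*(np.sin(b)-np.sin(a)),1)],end=' ')
E
```

```text
[ 0.53171868 -0.02935483  0.09656853] 15.001164078712463 0.01734121263353334
(np.float64(146.8), np.float64(11.42), np.float64(16.9), [0.0, -0.0], np.float32(2.3))
[np.float64(1.4), np.float64(8.8)] [np.float64(-0.9), np.float64(8.8)] [np.float64(-3.2), np.float64(8.3)] [np.float64(-5.2), np.float64(7.2)] [np.float64(-6.9), np.float64(5.6)] [np.float64(-8.1), np.float64(3.6)] [np.float64(-8.8), np.float64(1.4)] [np.float64(-8.8), np.float64(-0.9)] [np.float64(-8.3), np.float64(-3.2)] [np.float64(-7.2), np.float64(-5.2)] [np.float64(-5.6), np.float64(-6.9)] [np.float64(-3.6), np.float64(-8.1)] [np.float64(-1.4), np.float64(-8.8)] [np.float64(0.9), np.float64(-8.8)] [np.float64(3.2), np.float64(-8.3)] [np.float64(5.2), np.float64(-7.2)] [np.float64(6.9), np.float64(-5.6)] [np.float64(8.1), np.float64(-3.6)] [np.float64(8.8), np.float64(-1.4)] [np.float64(8.8), np.float64(0.9)] [np.float64(8.3), np.float64(3.2)] [np.float64(7.2), np.float64(5.2)] [np.float64(5.6), np.float64(6.9)] [np.float64(3.6), np.float64(8.1)]
```

Emit:
move_arm(
  rows=[
    [0,0,1,0,1],
    [1.4,8.8,0,0,1],
    [-0.9,8.8,0,0,1],
    [-3.2,8.3,0,0,1],
    [0,0,0,0,1],
    [0,0,0,0,1],
  ],
)

```text
time: 10.65
tool_pos: [0.5286, -0.0023, 0.0967]
tool_rot: [-3.14, 0.001, -0.627]
contact_force: [1.8, 6.1, -0.6]
opening: 0.0175
grip_force: 15.0
```

```bash
cat > m.py <<'E'
from patch import *
A=np.array([.499,-.0203])
s=monitor.observe();d=s['tool_pos'][:2]-A
print(s['tool_pos'].round(4),s['contact_force'].round(1),'r',np.hypot(*d).round(4),'ang',np.degrees(np.arctan2(d[1],d[0])-np.arctan2(U[1],U[0])).round(1),rd()[0])
E
python3 m.py
```

```text
[ 0.5286 -0.0023  0.0967] [ 1.8  6.1 -0.6] r 0.0346 ang 67.8 (np.float64(164.6), np.float64(12.81), np.float64(16.9), [-0.1, -0.0], np.float32(2.2))
```

Emit:
move_arm(
  rows=[
    [-5.2,7.2,0,0,1],
    [-6.9,5.6,0,0,1],
    [-8.1,3.6,0,0,1],
    [0,0,0,0,1],
  ],
)

```text
time: 11.1
tool_pos: [0.5072, 0.0137, 0.0966]
tool_rot: [3.141, 0.002, -0.627]
contact_force: [-1.4, 4.4, 0.1]
opening: 0.0176
grip_force: 15.0
```

```bash
python3 m.py
```

```text
[0.5072 0.0137 0.0966] [-1.4  4.4  0.1] r 0.035 ang 113.0 (np.float64(357.2), np.float64(27.78), np.float64(21.4), [4.6, 0.1], np.float32(13.9))
```

Emit:
move_arm(
  rows=[
    [-8.8,1.4,0,0,1],
    [-8.8,-0.9,0,0,1],
    [-8.3,-3.2,0,0,1],
    [0,0,0,0,1],
  ],
)

```text
time: 11.55
tool_pos: [0.4815, 0.0097, 0.0967]
tool_rot: [3.14, 0.001, -0.627]
contact_force: [-2.7, -0.2, 1.4]
opening: 0.0178
grip_force: 15.0
```

```bash
python3 m.py
```

```text
[0.4815 0.0097 0.0967] [-2.7 -0.2  1.4] r 0.0348 ang 156.9 (np.float64(0.0), np.float64(0.0), np.float64(19.2), [0.2, 0.0], np.float32(18.5))
```

Emit:
move_arm(
  rows=[
    [-7.2,-5.2,0,0,1],
    [-5.6,-6.9,0,0,1],
    [-3.6,-8.1,0,0,1],
    [-1.4,-8.8,0,0,1],
    [0.9,-8.8,0,0,1],
    [3.2,-8.3,0,0,1],
    [0,0,0,0,1],
  ],
)

```text
time: 12.3
tool_pos: [0.4701, -0.037, 0.0967]
tool_rot: [-3.141, -0.002, -0.628]
contact_force: [3.9, -2.8, -4.1]
opening: 0.0175
grip_force: 15.0
```

```bash
python3 m.py
```

```text
[ 0.4701 -0.037   0.0967] [ 3.9 -2.8 -4.1] r 0.0334 ang -113.5 (np.float64(355.6), np.float64(27.66), np.float64(21.3), [4.5, 0.1], np.float32(14.0))
```

Emit:
move_arm(
  rows=[
    [5.2,-7.2,0,0,1],
    [6.9,-5.6,0,0,1],
    [8.1,-3.6,0,0,1],
    [0,0,0,0,1],
  ],
)

```text
time: 12.75
tool_pos: [0.49, -0.0521, 0.0967]
tool_rot: [-3.141, -0.001, -0.627]
contact_force: [4.4, 3.0, -1.4]
opening: 0.0177
grip_force: 15.0
```

```bash
python3 m.py
```

```text
[ 0.49   -0.0521  0.0967] [ 4.4  3.  -1.4] r 0.033 ang -69.2 (np.float64(207.4), np.float64(16.13), np.float64(16.7), [-0.0, -0.0], np.float32(2.3))
```

Emit:
move_arm(
  rows=[
    [8.8,-1.4,0,0,1],
    [8.8,0.9,0,0,1],
    [8.3,3.2,0,0,1],
    [0,0,0,0,1],
  ],
)

```text
time: 13.2
tool_pos: [0.5161, -0.0488, 0.0967]
tool_rot: [-3.14, -0.001, -0.627]
contact_force: [0.8, 4.6, -1.1]
opening: 0.0171
grip_force: 15.0
```

```bash
python3 m.py
```

```text
[ 0.5161 -0.0488  0.0967] [ 0.8  4.6 -1.1] r 0.0333 ang -22.5 (np.float64(164.0), np.float64(12.75), np.float64(16.6), [0.1, -0.1], np.float32(2.2))
```

Emit:
move_arm(
  rows=[
    [7.2,5.2,0,0,1],
    [5.6,6.9,0,0,1],
    [3.6,8.1,0,0,1],
    [1.4,8.8,0,0,1],
    [0,0,0,0,1],
  ],
)

```text
time: 13.75
tool_pos: [0.5331, -0.0187, 0.0967]
tool_rot: [-3.14, -0.0, -0.626]
contact_force: [1.7, 3.8, -3.0]
opening: 0.0176
grip_force: 15.0
```

```bash
python3 m.py
```

```text
[ 0.5331 -0.0187  0.0967] [ 1.7  3.8 -3. ] r 0.0342 ang 39.3 (np.float64(149.3), np.float64(11.61), np.float64(16.5), [-0.0, 0.0], np.float32(2.3))
```

```bash
cat > fit.py <<'E'
import numpy as np
P=np.array([[.5317,-.0294],[.5286,-.0023],[.5072,.0137],[.4815,.0097],[.4701,-.037],[.49,-.0521],[.5161,-.0488],[.5331,-.0187]])
s=np.linalg.lstsq(np.c_[2*P,np.ones(len(P))],(P**2).sum(1),rcond=None)[0]
A=s[:2];print('axis',A,'r',np.sqrt(s[2]+A@A))
ang=lambda p:np.arctan2(p[...,1]-A[1],p[...,0]-A[0])
u=np.arctan2(-.1135-A[1],.6275-A[0]);print('rail deg',np.degrees(u))
u=np.radians(-36.6)
i=[0,1,5,6,7];y=np.array([11.43,12.81,16.13,12.75,11.61]);t=ang(P)[i]-u
for j in(slice(None),):
    k,res,_,_=np.linalg.lstsq(np.c_[np.ones(5),np.cos(t),np.sin(t)],y,rcond=None)
    print('ang',np.degrees(t).round(1),k,'amp',np.hypot(*k[1:]),'high at crank deg',np.degrees(np.arctan2(k[2],k[1])),res)
    print(np.c_[np.ones(5),np.cos(t),np.sin(t)]@k-y)
E
python3 fit.py
```

```text
axis [ 0.49916105 -0.01934518] r 0.03400191261372713
rail deg -36.2653296384404
ang [ 19.4  66.7 -69.  -23.5  37.7] [16.10785106 -4.37873816 -1.69446357] amp 4.695162896574419 high at crank deg -158.84479276503436 [0.00067368]
[-0.0151796   0.00788366 -0.00733831  0.01780945 -0.00317519]
```

Emit:
move_arm(
  rows=[
    [-0.3,-4.8,0,0,1],
    [-0.9,-4.9,0,0,1],
    [0,0,0,0,1],
    [0,0,0,0,1],
  ],
)

```text
time: 14.2
tool_pos: [0.5312, -0.0307, 0.0967]
tool_rot: [3.141, 0.0, -0.628]
contact_force: [0.1, -0.8, -2.2]
opening: 0.0176
grip_force: 15.0
```

```bash
sed -i 's/^A=.*/A=np.array([.49916,-.01935])/; s/np.arctan2(U\[1\],U\[0\])/np.radians(-36.6)/' m.py; python3 m.py
```

```text
[ 0.5312 -0.0307  0.0967] [ 0.1 -0.8 -2.2] r 0.034 ang 17.1 (np.float64(146.9), np.float64(11.42), np.float64(16.7), [-0.0, -0.0], np.float32(2.2))
```

Emit:
move_arm(
  rows=[
    [0.5,2.3,0,0,1],
    [0,0,0,0,1],
    [0,0,0,0,-0.4],
    [0,0,0,0,-0.4],
    [0,0,0,0,-0.4],
    [0,0,40,0,-0.4],
    [0,0,50,0,-0.4],
    [0,0,0,0,1],
    [0,0,0,0,1],
  ],
)

```text
time: 15.15
tool_pos: [0.5325, -0.0279, 0.188]
tool_rot: [-3.14, -0.003, -0.627]
contact_force: [-1.2, -0.6, -1.5]
opening: 0.0456
grip_force: 0.0
```

```bash
python3 - <<'E'
from patch import *
s=monitor.observe();print(s['tool_pos'],s['tool_rot'])
im,c=shot('wrist','w6.png');print(rd(im=im,c=c)[0],proj(c,(.5317,-.0293,.118)))
g=cv2.cvtColor(im,cv2.COLOR_RGB2GRAY)
# knob top: white pin dot inside black knob
k=((g<45)).astype(np.uint8);u,v=map(int,proj(c,(.5317,-.0293,.118)))
w=g[v-14:v+15,u-14:u+15];kk=np.argwhere(w<45);ww=np.argwhere(w>200);print((u,v),kk.mean(0)[::-1]+[u-14,v-14],len(kk),ww.mean(0)[::-1]+[u-14,v-14] if len(ww) else None)
print(ray(c,*(kk.mean(0)[::-1]+[u-14,v-14]),.118),(np.array([.49916,-.01935])-.085*U-s['tool_pos'][:2])*1000)
E
```

```text
[ 0.53251125 -0.02788559  0.18802329] [-3.14023916e+00 -2.80533263e-03 -6.27029845e-01]
(np.float64(146.5), np.float64(11.4), np.float64(16.7), [0.1, -0.0], np.float32(2.0)) (np.float64(318.9505397812295), np.float64(210.9157388903814))
(318, 210) [318.01727862 206.44492441] 463 [323.89473684 210.5       ]
[ 0.53516558 -0.030889    0.118     ] [-101.60625358   59.19559126]
```

Emit:
move_arm(
  rows=[
    [-34,19.7,12,0,1],
    [-34,19.7,0,0,1],
    [-34,19.7,0,0,1],
    [0,0,0,0,1],
    [0,0,-35,0,1],
    [0,0,-35,0,1],
    [0,0,-35,0,1],
    [0,0,-24,0,1],
    [0,0,-5,0,1],
    [0,0,0,0,1],
  ],
)

```text
time: 16.2
tool_pos: [0.4294, 0.0311, 0.0638]
tool_rot: [3.14, 0.003, -0.627]
contact_force: [0.3, 0.1, 0.7]
opening: 0.0005
grip_force: 0.0
```

```bash
cat > t.py <<'E'
from patch import *
s=monitor.observe();d=s['tool_pos'][:2]-np.array([.49916,-.01935])
print(s['tool_pos'].round(4),'along U %.1f across %.1f'%(1000*d@U,1000*(d@[-U[1],U[0]])),'F',(s['contact_force'][:2]@U).round(2),s['opening'])
def bl(n):
    im,c=shot(n);out=[]
    # blurred view: darkest radial direction
    g=cv2.cvtColor(im,cv2.COLOR_RGB2GRAY);V=np.array([-U[1],U[0]]);C=D
    q=np.arange(-.006,.0061,.001);G=[(cv2.remap(g,*[np.array([[x]],np.float32) for x in proj(c,(*(D+V*x+U*y),.075))],cv2.INTER_CUBIC)[0,0],x,y) for x in q for y in q]
    G=np.array(G,float);w=np.clip(np.percentile(G[:,0],15)-G[:,0],0,None)
    lo=G[G[:,0]<=np.sort(G[:,0])[6]];C=D+V*lo[:,1].mean()+U*lo[:,2].mean()
    a=np.radians(np.arange(0,360,2));r=np.arange(.006,.015,.001)
    mp=np.array([[proj(c,(*(C+(-U*np.cos(t)+V*np.sin(t))*x),.075)) for x in r] for t in a],np.float32)
    p=cv2.remap(g,mp[...,0],mp[...,1],cv2.INTER_CUBIC).mean(1)
    return n,np.degrees(a[np.argmin(p)]),round(p.min()),round(np.median(p)),(lo[:,1].mean(),lo[:,2].mean())
print(bl('scene'),bl('top'))
E
python3 t.py
```

```text
[0.4294 0.0311 0.0638] along U -86.1 across -1.1 F 0.18 0.0004712287576204225
('scene', np.float64(148.0), 244, 254, (np.float64(-0.0031428571428571426), np.float64(-0.0015714285714285715))) ('top', np.float64(144.0), 227, 248, (np.float64(0.0), np.float64(0.001)))
```

Emit:
move_arm(
  rows=[
    [1.6,-1.2,0,0,1],
    [1.6,-1.2,0,0,1],
    [1.6,-1.2,0,0,1],
    [1.6,-1.2,0,0,1],
    [0.8,-0.6,0,0,1],
    [0.8,-0.6,0,0,1],
    [0,0,0,0,1],
  ],
)

```text
time: 17.0
tool_pos: [0.438, 0.0251, 0.0647]
tool_rot: [3.141, 0.0, -0.627]
contact_force: [-0.6, -0.3, 0.2]
opening: 0.0004
grip_force: 0.0
```

```bash
python3 t.py
```

```text
[0.438  0.0251 0.0647] along U -75.6 across -0.8 F -0.25 0.0003808654982355974
('scene', np.float64(148.0), 244, 254, (np.float64(-0.0031428571428571426), np.float64(-0.0015714285714285715))) ('top', np.float64(144.0), 226, 248, (np.float64(0.000125), np.float64(0.000875)))
```

Contact is expected at about −74. I'll push gently in 0.3 mm rows.

Emit:
move_arm(
  rows=[
    [0.4,-0.3,0,0,1],
    [0.4,-0.3,0,0,1],
    [0.4,-0.3,0,0,1],
    [0.4,-0.3,0,0,1],
    [0.4,-0.3,0,0,1],
    [0.4,-0.3,0,0,1],
    [0,0,0,0,1],
  ],
)

```text
time: 17.8
tool_pos: [0.4383, 0.0244, 0.0646]
tool_rot: [3.14, 0.004, -0.627]
contact_force: [-7.3, 7.4, 6.7]
opening: 0.0008
grip_force: 4.6
```

```bash
python3 t.py
```

```text
[0.4383 0.0244 0.0646] along U -75.0 across -1.1 F -10.28 0.0008132038367810464
('scene', np.float64(148.0), 240, 254, (np.float64(-0.0031428571428571426), np.float64(-0.0015714285714285715))) ('top', np.float64(148.0), 228, 248, (np.float64(0.000125), np.float64(0.000875)))
```

Emit:
move_arm(
  rows=[
    [0.4,-0.3,0,0,1],
    [0.4,-0.3,0,0,1],
    [0,0,0,0,1],
  ],
)

```text
time: 18.2
tool_pos: [0.4388, 0.024, 0.0646]
tool_rot: [3.14, 0.005, -0.627]
contact_force: [-7.2, 6.6, 7.8]
opening: 0.0007
grip_force: 5.1
```

```bash
python3 t.py
```

```text
[0.4388 0.024  0.0646] along U -74.3 across -1.2 F -9.69 0.0007438174251610914
('scene', np.float64(160.0), 237, 254, (np.float64(-0.003), np.float64(-0.0015))) ('top', np.float64(158.0), 227, 248, (np.float64(0.0), np.float64(0.0007142857142857143)))
```

Emit:
move_arm(
  rows=[
    [0.4,-0.3,0,0,1],
    [0.4,-0.3,0,0,1],
    [0.4,-0.3,0,0,1],
    [0.4,-0.3,0,0,1],
    [0.4,-0.3,0,0,1],
    [0,0,0,0,1],
  ],
)

```text
time: 18.9
tool_pos: [0.4408, 0.0225, 0.0646]
tool_rot: [3.14, 0.005, -0.627]
contact_force: [-6.7, 8.1, 6.9]
opening: 0.0004
grip_force: 5.2
```

```bash
python3 t.py
```

```text
[0.4408 0.0225 0.0646] along U -71.8 across -1.1 F -10.2 0.00037541483453733916
('scene', np.float64(188.0), 240, 254, (np.float64(-0.0032857142857142855), np.float64(-0.0015714285714285715))) ('top', np.float64(190.0), 228, 248, (np.float64(-0.00028571428571428574), np.float64(0.001)))
```

Emit:
move_arm(
  rows=[
    [0.4,-0.3,0,0,1],
    [0.4,-0.3,0,0,1],
    [0.2,-0.1,0,0,1],
    [0,0,0,0,1],
  ],
)

```text
time: 19.4
tool_pos: [0.4418, 0.0218, 0.0646]
tool_rot: [3.14, 0.005, -0.627]
contact_force: [-8.1, 7.2, 8.5]
opening: 0.0005
grip_force: 5.2
```

```bash
python3 t.py
```

```text
[0.4418 0.0218 0.0646] along U -70.6 across -1.1 F -10.8 0.0004929360200558312
('scene', np.float64(206.0), 243, 254, (np.float64(-0.003428571428571428), np.float64(-0.0012857142857142859))) ('top', np.float64(204.0), 226, 248, (np.float64(-0.0005714285714285715), np.float64(0.0007142857142857143)))
```

Emit:
move_arm(
  rows=[
    [-4,3,0,0,1],
    [-8,6,0,0,1],
    [0,0,40,0,1],
    [0,0,40,0,0],
    [0,0,40,0,-0.5],
    [34,-20,15,0,-0.5],
    [34,-20,0,0,-0.5],
    [34,-19,0,0,-0.5],
    [0,0,0,0,-0.5],
    [0,0,0,0,-0.5],
  ],
)

```text
time: 20.5
tool_pos: [0.5336, -0.0295, 0.1989]
tool_rot: [3.141, 0.001, -0.628]
contact_force: [-0.3, 0.0, -0.9]
opening: 0.0519
grip_force: 0.0
```

```bash
python3 - <<'E'
from patch import *
s=monitor.observe();print(s['tool_pos'],s['opening'])
im,c=shot('wrist','w7.png');print(rd(im=im,c=c)[0])
g=cv2.cvtColor(im,cv2.COLOR_RGB2GRAY)
u,v=map(int,proj(c,(.5317,-.0293,.118)))
w=g[v-14:v+15,u-14:u+15];kk=np.argwhere(w<45)
print(ray(c,*(kk.mean(0)[::-1]+[u-14,v-14]),.115))
E
```

```text
[ 0.53362337 -0.02947318  0.1989293 ] 0.05194766448002636
(np.float64(202.1), np.float64(15.72), np.float64(16.7), [0.0, -0.0], np.float32(1.9))
[ 0.53476604 -0.02994658  0.115     ]
```

Emit:
move_arm(
  rows=[
    [-34,20,0,0,1],
    [-34,20,0,0,1],
    [-34,20,0,0,1],
    [0,0,0,0,1],
    [0,0,-40,0,1],
    [0,0,-40,0,1],
    [0,0,-40,0,1],
    [0,0,-14,0,1],
    [3.2,-2.4,0,0,1],
    [3.2,-2.4,0,0,1],
    [1.6,-1.2,0,0,1],
    [0,0,0,0,1],
  ],
)

```text
time: 21.75
tool_pos: [0.4413, 0.0242, 0.0669]
tool_rot: [-3.14, -0.003, -0.627]
contact_force: [-0.2, -0.6, 0.2]
opening: 0.0007
grip_force: 0.0
```

```bash
python3 t.py
```

```text
[0.4413 0.0242 0.0669] along U -72.4 across 0.5 F 0.19 0.0006730136231627252
('scene', np.float64(202.0), 241, 254, (np.float64(-0.003428571428571428), np.float64(-0.0012857142857142859))) ('top', np.float64(202.0), 230, 248, (np.float64(-0.0007142857142857143), np.float64(0.001)))
```

Emit:
move_arm(
  rows=[
    [0.4,-0.3,0,0,1],
    [0.4,-0.3,0,0,1],
    [0.4,-0.3,0,0,1],
    [0.4,-0.3,0,0,1],
    [0.4,-0.3,0,0,1],
    [0.4,-0.3,0,0,1],
    [0.4,-0.3,0,0,1],
    [0.4,-0.3,0,0,1],
    [0.2,-0.15,0,0,1],
    [0,0,0,0,1],
  ],
)

```text
time: 22.85
tool_pos: [0.4423, 0.0227, 0.0656]
tool_rot: [3.141, 0.003, -0.627]
contact_force: [-5.4, 4.7, 5.5]
opening: 0.0004
grip_force: 3.2
```

```bash
python3 t.py
```

```text
[0.4423 0.0227 0.0656] along U -70.7 across -0.2 F -7.16 0.00042137200492799854
('scene', np.float64(202.0), 242, 254, (np.float64(-0.003428571428571428), np.float64(-0.0012857142857142859))) ('top', np.float64(202.0), 227, 248, (np.float64(-0.0005714285714285715), np.float64(0.0007142857142857143)))
```

Emit:
move_arm(
  rows=[
    [0.3,-0.2,0,0,1],
    [0.3,-0.2,0,0,1],
    [0.3,-0.2,0,0,1],
    [0,0,0,0,1],
  ],
)

```text
time: 23.35
tool_pos: [0.4423, 0.0226, 0.0656]
tool_rot: [3.14, 0.005, -0.627]
contact_force: [-7.0, 6.8, 7.9]
opening: 0.0006
grip_force: 4.9
```

```bash
python3 t.py
```

```text
[0.4423 0.0226 0.0656] along U -70.7 across -0.2 F -9.67 0.0005536828511812898
('scene', np.float64(206.0), 243, 254, (np.float64(-0.003428571428571428), np.float64(-0.0012857142857142859))) ('top', np.float64(204.0), 227, 248, (np.float64(-0.0008888888888888889), np.float64(0.0013333333333333335)))
```

Emit:
move_arm(
  rows=[
    [0.2,-0.15,0,0,1],
    [0.2,-0.15,0,0,1],
    [0,0,0,0,1],
  ],
)

```text
time: 23.75
tool_pos: [0.4425, 0.0224, 0.0656]
tool_rot: [3.14, 0.005, -0.627]
contact_force: [-7.4, 8.6, 8.5]
opening: 0.0005
grip_force: 5.2
```

```bash
python3 t.py
```

```text
[0.4425 0.0224 0.0656] along U -70.4 across -0.3 F -11.09 0.0005314847164671373
('scene', np.float64(210.00000000000003), 240, 254, (np.float64(-0.003428571428571428), np.float64(-0.0012857142857142859))) ('top', np.float64(208.0), 235, 248, (np.float64(-0.00025), np.float64(0.00025)))
```

Retreat, check precisely, and regrip the knob for verification.

Emit:
move_arm(
  rows=[
    [-4,3,0,0,1],
    [-8,6,0,0,1],
    [0,0,40,0,1],
    [0,0,40,0,0],
    [0,0,40,0,-0.5],
    [34,-20,14,0,-0.5],
    [34,-20,0,0,-0.5],
    [32,-19,0,0,-0.5],
    [0,0,0,0,-0.5],
    [0,0,0,0,-0.5],
  ],
)

```text
time: 24.85
tool_pos: [0.5323, -0.0289, 0.1989]
tool_rot: [3.141, 0.001, -0.628]
contact_force: [0.4, 0.3, -0.1]
opening: 0.0519
grip_force: 0.0
```

```bash
python3 m.py
```

```text
[ 0.5323 -0.0289  0.1989] [ 0.4  0.3 -0.1] r 0.0345 ang 20.5 (np.float64(205.5), np.float64(15.98), np.float64(16.4), [0.0, -0.0], np.float32(1.9))
```

Emit:
move_arm(
  rows=[
    [-0.5,0,-36,0,-0.5],
    [0,0,-36,0,-0.5],
    [0,0,-31,0,0.5],
    [0,0,0,0,1],
    [0,0,0,0,1],
    [0,0,0,0,1],
    [0,0,0,0,1],
    [0,0,0,0,1],
    [0,0,0,0,1],
    [0,0,0,0,1],
  ],
)

```text
time: 25.9
tool_pos: [0.5329, -0.0289, 0.0975]
tool_rot: [-3.141, -0.001, -0.627]
contact_force: [0.5, 0.5, 3.6]
opening: 0.0172
grip_force: 15.0
```

Emit:
move_arm(
  rows=[
    [-3.6,-8.1,0,0,1],
    [-5.6,-6.9,0,0,1],
    [-7.2,-5.2,0,0,1],
    [-8.3,-3.2,0,0,1],
    [-8.8,-0.9,0,0,1],
    [-8.8,1.4,0,0,1],
    [0,0,0,0,1],
  ],
)

```text
time: 26.6
tool_pos: [0.4885, -0.052, 0.0974]
tool_rot: [3.141, 0.001, -0.628]
contact_force: [-2.6, 1.4, 10.7]
opening: 0.0174
grip_force: 15.0
```

```bash
python3 m.py
```

```text
[ 0.4885 -0.052   0.0974] [-2.6  1.4 10.7] r 0.0343 ang -71.4 (np.float64(210.0), np.float64(16.33), np.float64(16.7), [-0.1, 0.0], np.float32(2.2))
```

Emit:
move_arm(
  rows=[
    [8.8,-1.4,0,0,1],
    [8.8,0.9,0,0,1],
    [8.3,3.2,0,0,1],
    [0,0,0,0,1],
  ],
)

```text
time: 27.05
tool_pos: [0.5165, -0.0498, 0.0974]
tool_rot: [3.141, -0.002, -0.627]
contact_force: [3.2, -0.2, 7.2]
opening: 0.0172
grip_force: 15.0
```

```bash
python3 m.py
```

```text
[ 0.5165 -0.0498  0.0974] [ 3.2 -0.2  7.2] r 0.035 ang -23.8 (np.float64(207.1), np.float64(16.1), np.float64(16.7), [-0.1, 0.1], np.float32(2.1))
```

Emit:
move_arm(
  rows=[
    [7.2,5.2,0,0,1],
    [5.6,6.9,0,0,1],
    [3.6,8.1,0,0,1],
    [0,0,0,0,1],
  ],
)

```text
time: 27.5
tool_pos: [0.5329, -0.029, 0.0975]
tool_rot: [-3.141, -0.002, -0.627]
contact_force: [3.5, 1.8, 6.4]
opening: 0.0176
grip_force: 15.0
```

```bash
python3 m.py
```

```text
[ 0.5329 -0.029   0.0975] [3.5 1.8 6.4] r 0.0351 ang 20.6 (np.float64(205.4), np.float64(15.98), np.float64(16.6), [0.0, 0.0], np.float32(2.3))
```

Emit:
move_arm(
  rows=[
    [0,0,0,0,-0.4],
    [0,0,0,0,-0.4],
    [0,0,0,0,-0.4],
    [0,0,50,0,-0.4],
    [0,0,50,0,0],
    [-34,20,0,0,1],
    [-34,20,0,0,1],
    [-34,20,0,0,1],
    [0,0,0,0,1],
    [0,0,-45,0,1],
    [0,0,-45,0,1],
    [0,0,-40,0,1],
  ],
)

```text
time: 28.75
tool_pos: [0.4302, 0.0308, 0.0652]
tool_rot: [3.141, -0.0, -0.627]
contact_force: [0.9, -0.6, -1.1]
opening: 0.0005
grip_force: 0.0
```

Emit:
move_arm(
  rows=[
    [0,0,0,0,1],
    [3.2,-2.4,0,0,1],
    [3.2,-2.4,0,0,1],
    [1.6,-1.2,0,0,1],
    [0,0,0,0,1],
  ],
)

```text
time: 29.25
tool_pos: [0.4397, 0.0247, 0.0682]
tool_rot: [-3.14, -0.003, -0.628]
contact_force: [0.7, 0.7, -0.1]
opening: 0.0008
grip_force: 0.0
```

```bash
python3 t.py
```

```text
[0.4397 0.0247 0.0682] along U -74.0 across -0.1 F 0.14 0.0007549482040781291
('scene', np.float64(208.0), 241, 254, (np.float64(-0.0035714285714285713), np.float64(-0.001142857142857143))) ('top', np.float64(204.0), 226, 248, (np.float64(-0.0005714285714285715), np.float64(0.0007142857142857143)))
```

Emit:
move_arm(
  rows=[
    [0.8,-0.6,0,0,1],
    [0.8,-0.6,0,0,1],
    [0.4,-0.3,0,0,1],
    [0.4,-0.3,0,0,1],
    [0.4,-0.3,0,0,1],
    [0.4,-0.3,0,0,1],
    [0.4,-0.3,0,0,1],
    [0.4,-0.3,0,0,1],
    [0.4,-0.3,0,0,1],
    [0.4,-0.3,0,0,1],
    [0,0,0,0,1],
  ],
)

```text
time: 30.45
tool_pos: [0.4421, 0.0221, 0.0666]
tool_rot: [3.141, 0.002, -0.627]
contact_force: [-3.2, 4.0, 3.6]
opening: 0.0005
grip_force: 2.7
```

```bash
python3 t.py
```

```text
[0.4421 0.0221 0.0666] along U -70.5 across -0.7 F -4.95 0.0004796144808356123
('scene', np.float64(210.00000000000003), 240, 254, (np.float64(-0.0032857142857142855), np.float64(-0.0015714285714285715))) ('top', np.float64(206.0), 234, 248, (np.float64(-0.0005714285714285715), np.float64(0.00028571428571428574)))
```

Emit:
move_arm(
  rows=[
    [0.4,-0.3,0,0,1],
    [0.4,-0.3,0,0,1],
    [0.4,-0.3,0,0,1],
    [0,0,0,0,1],
  ],
)

```text
time: 30.95
tool_pos: [0.4421, 0.0218, 0.0666]
tool_rot: [3.14, 0.005, -0.627]
contact_force: [-7.5, 6.3, 6.9]
opening: 0.0007
grip_force: 5.0
```

```bash
python3 t.py
```

```text
[0.4421 0.0218 0.0666] along U -70.3 across -0.9 F -9.79 0.0007402745822200725
('scene', np.float64(210.00000000000003), 235, 254, (np.float64(-0.003222222222222222), np.float64(-0.001888888888888889))) ('top', np.float64(208.0), 232, 248, (np.float64(-0.0005), np.float64(0.0005)))
```

Emit:
move_arm(
  rows=[
    [0.2,-0.15,0,0,1],
    [0.2,-0.15,0,0,1],
    [0,0,0,0,1],
  ],
)

```text
time: 31.35
tool_pos: [0.4424, 0.0216, 0.0666]
tool_rot: [3.14, 0.005, -0.627]
contact_force: [-7.6, 7.5, 7.2]
opening: 0.0004
grip_force: 5.2
```

```bash
python3 t.py
```

```text
[0.4424 0.0216 0.0666] along U -70.0 across -0.9 F -10.59 0.00036011856590451415
('scene', np.float64(212.0), 238, 254, (np.float64(-0.003428571428571428), np.float64(-0.0012857142857142859))) ('top', np.float64(210.00000000000003), 229, 248, (np.float64(-0.001), np.float64(0.001)))
```

Emit:
move_arm(
  rows=[
    [-4,3,0,0,1],
    [-8,6,0,0,1],
    [0,0,40,0,1],
    [0,0,40,0,1],
    [0,0,40,0,0],
    [34,-20,14,0,-0.5],
    [34,-20,0,0,-0.5],
    [32,-18,0,0,-0.5],
    [0,0,0,0,-0.5],
    [0,0,0,0,-0.5],
  ],
)

```text
time: 32.45
tool_pos: [0.5322, -0.0287, 0.1999]
tool_rot: [3.141, 0.001, -0.628]
contact_force: [0.4, -0.2, -0.4]
opening: 0.0441
grip_force: 0.0
```

```bash
python3 m.py
```

```text
[ 0.5322 -0.0287  0.1999] [ 0.4 -0.2 -0.4] r 0.0344 ang 20.8 (np.float64(210.1), np.float64(16.34), np.float64(16.6), [0.0, 0.0], np.float32(1.9))
```

```bash
python3 -c "
from cell import workorder
print(workorder.hand_in())"
```

```text
the job is handed in; nothing more can be done
None
```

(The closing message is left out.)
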